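# Cap a bottle with the pantry's over-centre bench press

## Task

Finish capping the small bottle that stands in the bench press: with a fingertip, gently tip its open flip cap shut, then swing the T-handle of the press forward over centre until it locks against its stop, so that the press (not your fingers) pushes the closure fully home on the neck. Then swing the handle all the way back to its rest, leaving the bottle standing capped in the nest; use moderate force and leave everything else where it is.

Things in the scene. Friction and masses are not known exactly. Their poses are not given: they have to be found in the camera images.
- press: Fixed steel bench press on a grey plate 215 x 100 x 12 mm; origin on the table under its middle, x from the tower to the nest, z up. The tower, 48 mm wide, 142 mm high, spans x = -56 to 0 mm; all swinging parts move in the x-z plane. Open, the clamp arm stands up and back over the tower to about 210 mm.
- nest (a point): Centre of the nest floor, 12 mm above the table, 60 mm forward of the press origin; around it stands a steel cup of 64 mm outside diameter, 30 mm high, in which the bottle stands with about 2 mm of play.
- toggle_hinge (a point): Hinge line of the T-handle in the tower, parallel to the press's y, 134 mm above the table, 39 mm behind the press origin.
- toggle_bar (a point): Centre of the T-handle's rubber cross-bar: 16 mm diameter, 70 mm long, parallel to the press's y, on a 12 mm steel stem, 140 mm from the hinge. Push it from behind to close; from the front, then from above as it lies back, to open.
- toggle (a joint): Angle of the T-handle, rad: 0 at rest (open), leaning back 52 degrees from upright; grows as it swings up and forward, lowering the clamp arm; the pad meets the cap at about 0.87; upright 0.91; dead centre 1.35; locked at its stop 1.48, leaning 33 degrees forward. Stays where left. About 15 N at the bar before dead centre, then it snaps to its stop; 8 N to unlock.
- pad_tip (a point): Middle of the face of the rubber pad, 22 mm in diameter, that the clamp arm carries.
- clamp_arm: Clamp arm of the press with its pad, driven by the T-handle through a slightly springy linkage; origin on its hinge in the tower, 122 mm above the table, 10 mm behind the press origin; the pad is 70 mm from it. Closed, the arm lies level over the nest and its pad presses on the middle of the bottle's cap.
- bottle: Loose glass bottle, 48 mm diameter, with a narrower neck, about 0.3 kg, standing in the nest with a black closure on the neck; origin at the centre of its underside, z up, x from the flip cap's hinge towards its lip side.
- closure (a joint): How far the black closure has been pressed down on the neck, m: 0 to 0.002 at the start (proud), 0.007 fully home. It needs about 30 N, more than fingers should give, and stays where it is left.
- closure_top (a point): Centre of the closure's flat top under the flip cap; the closure is 38 mm in diameter, 18 mm high; this point is 108 mm above the bottle's underside when the joint reads 0.
- flipcap (a joint): Opening angle of the flip cap, rad: 0 shut (lying flat on the closure), about 1.57 standing upright on its hinge; stiff enough to stay where it is left, moves with under 1 N at the lip.
- cap_hinge (a point): Middle of the flip cap's hinge, on the edge of the closure's top, 19 mm from its centre.
- cap_lip (a point): End of the flip cap's thumb lip, 43 mm from the hinge. The cap is a disc 37 mm in diameter and 9 mm thick; its outer face is the top when shut.
- spare_cap1: Bystander: spare black closure on the table beside the press, 38 mm diameter, 27 mm high; origin at its underside.
- spare_cap2: Bystander: a second spare black closure, same size.
- tall_bottle1: Bystander: glass bottle 48 mm diameter, 170 mm high, black cap; origin at its underside.
- tall_bottle2: Bystander: a second such bottle.
- jar: Bystander: glass jar with knobbed lid, 104 mm diameter, 163 mm high; origin at its underside.
- food_box: Bystander: food box with white lid, 106 x 176 x 72 mm; origin at its underside.
- tin: Bystander: tin 74 mm diameter, 100 mm high; origin at its underside.
- scoop: Bystander: wooden spoon 190 mm long, lying on the table.

How it is judged (in metres and radians):
On the way, in this order (a step that is already met when the one before it is completed fails the run):
1. the flip cap is shut, with the press still open and the closure still proud (value of joint flipcap below 0.12 rad and value of joint toggle below 0.3 rad and value of joint closure below 0.005 m), for 0.2 s.
2. the handle is locked past dead centre, the pad presses on the shut cap and the closure is home (value of joint toggle above 1.42 rad and value of joint flipcap below 0.12 rad and value of joint closure above 0.006 m and contact force between clamp_arm and bottle above 8 N), for 0.2 s.
At the end, for the whole second after the job is handed in: The T-handle is back at its rest (within 0.15 rad) and still; the closure is home (joint over 6 of 7 mm); the flip cap is shut (under 0.12 rad); the bottle stands at rest and upright (within 0.06 rad) on the nest floor, within 6 mm of the nest's centre (value of joint toggle between -0.1 and 0.15 rad and velocity of joint toggle between -0.1 and 0.1 rad/s and value of joint closure above 0.006 m and value of joint flipcap below 0.12 rad and horizontal distance between bottle and nest below 0.006 m and height (world z) of bottle below 0.018 m and angle between bottle's own z axis and vertical below 0.06 rad and linear speed of bottle below 0.02 m/s); the robot touches nothing.
It fails at once if the bottle, its closure or cap is pushed by the robot with more than 40 N (contact force between any of the fingers, the arm and bottle above 40 N).
It fails at once if the fingers, not the press, push the closure down (they bear on the bottle with over 3 N while the closure is past 5 mm) (value of joint closure above 0.005 m and contact force between the fingers and bottle above 3 N).
It fails at once if the press is forced: the robot pushes on it with more than 60 N (contact force between any of the fingers, the arm and press above 60 N).
It fails at once if the bottle is tipped by more than 0.2 rad or lifted out of the nest (angle between bottle's own z axis and vertical above 0.2 rad or distance of bottle from where it was at the start of the episode above 0.02 m).
It fails at once if a bystander is moved by more than 30 mm (distance of any of spare_cap1, spare_cap2, tall_bottle1, tall_bottle2, jar, food_box, tin, scoop from where it was at the start of the episode above 0.03 m).
It also fails if it takes over 58 s, if anything falls off the work surface, if the arm or the gripper's body presses on something with over 40 N, if the wrist force passes 120 N, or if a joint passes its speed limit or range.

## Robot

A 6-joint arm with a two-finger parallel gripper is mounted at the origin on the work surface. World frame = base frame: x ahead of the robot, y to its left, z up, the work surface at z = 0. Lengths are in mm, angles in rad, forces in N, time in s.
With the tool pointing down it reaches from about 350 to 975 mm from the base axis. Payload 4.9 kg.
Tool frame: the origin (TCP) lies at the very end of the fingers, on their centre line; the grasp point (between the pads) lies 19 mm behind it; x points along the fingers, z is the direction in which the jaws open and shut, and the axes are right-handed (so a half turn about x gives the same grasp; the last joint's range is limited). The gripper opens to 85 mm and grips with 20 to 120 N. Pads are 22 mm wide; open, the fingers measure 114 mm over their backs; the gripper's body (76 mm by 85 mm) begins 54 mm behind the grasp point. The pads swing forward as they close: fully open they stand 13 mm farther back than shut.
Start: joints at [1.129, 0.053, 1.613, -0, 1.476, -0.119], TCP at [198.254, 592.703, 231.304] pointing down, gripper open.
Joint ranges: [-3.01, 3.01], [-1.01, 2.22], [0.06, 2.58], [-1.02, 4.17], [0.09, 2.62], [-3.14, 3.14]. Speed limits (rad/s): [2.57, 2.57, 3.14, 3.14, 3.14, 3.14].

## Interface

Orientations are given as a unit quaternion [w, x, y, z].
In Python, from workcell import * gives the robot as it stands. The module is installed in compiled form; this text tells all that it offers. Calls block until the motion is done:
- goto(position, orientation): joint-space move of the TCP to a pose.
- move_linear(position, ori=None, max_speed=150): straight line of the TCP; ori=None keeps the orientation; max_speed is the mean speed in mm/s.
- movej(angles): joint-space move.
- grip(opening, force=None): finger opening in mm; force is the grip in N (None keeps the last); returns when the fingers have stopped.
- pause(seconds).
- ik(position, orientation): joint angles nearest the present ones, or None.
- get_image(name): name is "side" or "top" or "wrist"; returns (picture, depth): 400x640x3 uint8, red, green, blue; 400x640 float32, mm along the optical axis (not along the pixel's ray), 0 where there is no reading.
- camera_info(name): a dict with "fx", "fy", "cx", "cy" (pixels), "R" (3x3) and "t" (3): a world point X has camera coordinates R X + t; the wrist camera has in their place "T_tool_cam" (4x4, takes a point from camera to tool coordinates, whose origin is the TCP and whose axes are the tool frame's). Camera axes: x right, y down, z forward; pixel columns grow to the right and rows downward; lengths in mm; the calibration is good to about 2 mm. The wrist camera is an equidistant fisheye: a pixel r from the principal point sees the ray r / f radians off the axis. A picture is of the moment at which its call begins: read the wrist's pose just before it. camera_info takes no time and is no camera call.
A pose or a line that the arm cannot do raises Unreachable and nothing moves.
- job_done(): hands the job in, once; it reports no verdict.
Readings, each from a call of its own:
- current_t(): time.
- current_qpos(): joint angles.
- current_dq(): joint speeds.
- current_joint_efforts(): joint torques, N m.
- current_eef_pos(): TCP position.
- current_eef_rot(): TCP orientation.
- current_wrist_force(): force on the tool from outside, world axes, zero at the start.
- current_wrist_torque(): the same for the moment, N m.
- current_finger_gap(): finger opening in mm.
Only numpy, scipy, OpenCV 4.12 (cv2) and the standard library are available. Lean on these libraries where they do the work, as an engineer would, in place of code of your own. Each camera call takes 0.05 s, during which the arm holds its last target. There are 200 camera calls.

## Working session

There is one attempt and no reset: what is moved stays moved. The work goes in short steps, each a Python script; the robot and the scene stay as the last script left them, time stands still between calls to the robot, and variables do not carry over. Pictures are saved under pics/ and viewed, on a budget of 10 in all, crops included, one or two more only if the job needs it, and the job is handed in when it is done.

```bash
mkdir -p pics; python3 - <<'E'
from workcell import *
import cv2,numpy as np
for n in("side","top"):
    im,d=get_image(n); np.savez(f"pics/{n}0.npz",im=im,d=d); cv2.imwrite(f"pics/{n}0.png",im[:,:,::-1])
    c=camera_info(n); print(n,{k:np.round(v,3).tolist() for k,v in c.items()})
print(current_t(),current_eef_rot())
E
```

```text
side {'fx': 365.124, 'fy': 365.124, 'cx': 315.864, 'cy': 201.737, 'R': [[-0.998, -0.062, -0.005], [-0.034, 0.606, -0.794], [0.052, -0.793, -0.607]], 't': [580.456, 145.719, 1022.091]}
top {'fx': 518.662, 'fy': 518.662, 'cx': 324.01, 'cy': 194.515, 'R': [[-0.035, -0.999, -0.001], [-0.979, 0.034, -0.2], [0.2, -0.007, -0.98]], 't': [7.589, 593.02, 1353.273]}
0.1 [ 0.57326101 -0.41348343  0.57442947  0.4128366 ]
```

View pics/side0.png

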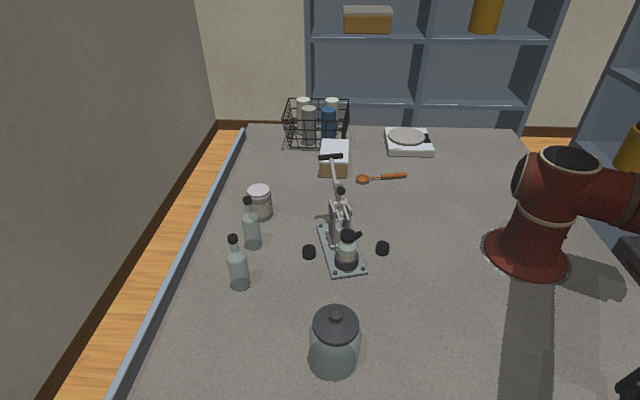

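View pics/top0.png

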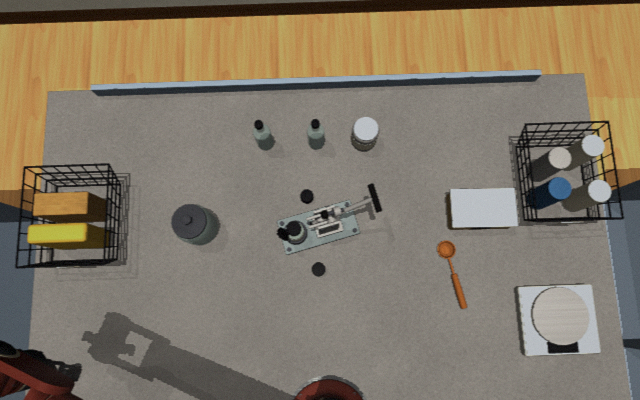

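Both views show the press in the middle: the nest is at about (296,232) in top, the T-bar at (374,198), and the cap is open. I'll zoom in on both.

```bash
python3 - <<'E'
import cv2,numpy as np
a=np.load("pics/top0.npz")["im"][175:265,265:395];b=np.load("pics/side0.npz")["im"][145:285,295:395]
a=cv2.resize(a,None,fx=6,fy=6,interpolation=cv2.INTER_CUBIC)
b=cv2.resize(b,None,fx=4,fy=4,interpolation=cv2.INTER_CUBIC)
cv2.imwrite("pics/ca.png",a[:,:,::-1]);cv2.imwrite("pics/cb.png",b[:,:,::-1])
E
```

```text
(no output)
```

View pics/ca.png

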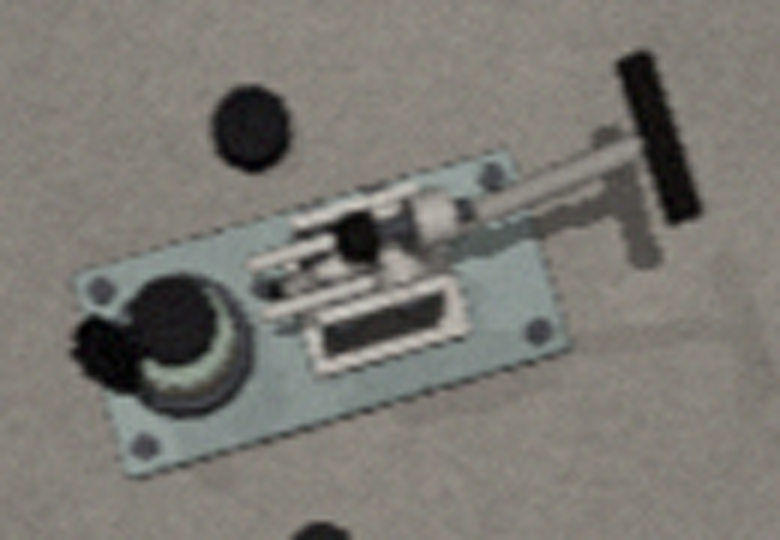

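View pics/cb.png

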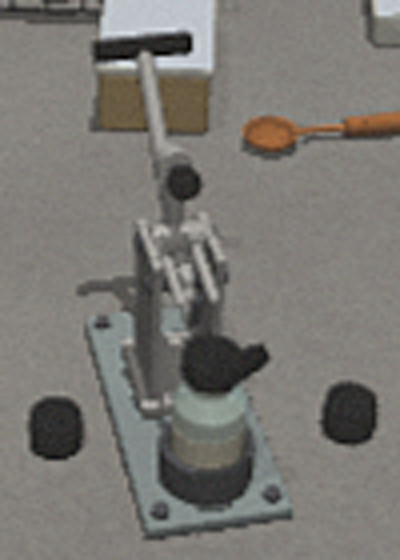

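Clear view: in the top crop the cap sits at (108,350), hinged on the nest-front, robot-side edge of the closure at (172,318). Next I compute poses from plate corners, bar and depth.

```bash
cat > h.py <<'E'
import numpy as np,cv2
from workcell import *
def ray(n,u,v,z):
    c=camera_info(n);R=np.array(c["R"]);t=np.array(c["t"]);o=-R.T@t
    d=R.T@np.array([(u-c["cx"])/c["fx"],(v-c["cy"])/c["fy"],1]);return o+d*(z-o[2])/d[2]
def cloud(n,d):
    c=camera_info(n);R=np.array(c["R"]);t=np.array(c["t"]);v,u=np.mgrid[:400,:640]
    P=np.stack([(u-c["cx"])/c["fx"]*d,(v-c["cy"])/c["fy"]*d,d],-1);return (P-t)@R
E
python3 - <<'E'
from h import *
np.set_printoptions(precision=1,suppress=True)
C=np.array([ray("top",265+u/6,175+v/6,12) for u,v in[(75,270),(508,150),(570,347),(132,478)]])
print(C, C.mean(0)); f=(C[0]+C[3]-C[1]-C[2]);yaw=np.arctan2(f[1],f[0]);print("yaw",yaw)
ex=np.array([np.cos(yaw),np.sin(yaw)]);ey=np.array([-ex[1],ex[0]]);o=C.mean(0)[:2]
# the plate middle vs press origin: use bar
bar=ray("top",265+661/6,175+138/6,220);print("bar",bar,(bar[:2]-o)@ex,(bar[:2]-o)@ey)
bs=ray("side",295+143/4,145+46/4,220);print("bar side",bs,(bs[:2]-o)@ex,(bs[:2]-o)@ey)
Cs=np.array([ray("side",295+u/4,145+v/4,12) for u,v in[(147,533),(292,514)]]);
for q in Cs: print("side corner",q,(q[:2]-o)@ex,(q[:2]-o)@ey)
for n in("top","side"):
    z=np.load(f"pics/{n}0.npz");P=cloud(n,z["d"]);im=z["im"].astype(int)
    L=(P[...,:2]-o)@np.stack([ex,ey],1)
    m=(im.max(2)<45)&(z["d"]>0)&(P[...,2]>95)&(abs(L[...,0]-65)<60)&(abs(L[...,1])<60)
    v,u=np.nonzero(m);Q=np.c_[u,v,L[m],P[m][:,2]]
    print(n,len(Q));print(Q[::3 if len(Q)>150 else 2][:110].astype(int).tolist())
E
```

```text
[[ 534.7  118.7   12. ]
 [ 584.4  -85.1   12. ]
 [ 490.6 -109.6   12. ]
 [ 437.3   94.2   12. ]] [511.8   4.6  12. ]
yaw 1.8183540475686053
bar [ 547.4 -134.9  220. ] -143.91058706870268 -0.39479955250164434
bar side [ 546.9 -130.3  220. ] -139.30016121936671 -0.9998960769851911
side corner [532.5 129.6  12. ] 116.18906000853084 -50.785298547312216
side corner [438.6 108.2  12. ] 118.41299284093209 45.48956323762234
top 267
[[293, 221, 62, -18, 117], [290, 222, 70, -17, 119], [293, 222, 63, -16, 114], [296, 222, 55, -13, 119], [289, 223, 73, -15, 120], [292, 223, 66, -14, 114], [295, 223, 59, -12, 112], [310, 223, 21, 0, 127], [289, 224, 74, -13, 121], [292, 224, 67, -11, 114], [295, 224, 59, -9, 119], [298, 224, 52, -7, 115], [287, 225, 80, -12, 118], [290, 225, 72, -10, 116], [294, 225, 62, -7, 117], [297, 225, 55, -5, 116], [287, 226, 80, -9, 118], [290, 226, 73, -8, 114], [293, 226, 66, -5, 116], [296, 226, 58, -4, 112], [299, 226, 51, -2, 111], [289, 227, 76, -6, 117], [292, 227, 69, -4, 116], [295, 227, 61, -2, 115], [298, 227, 54, 0, 116], [279, 228, 101, -7, 139], [287, 228, 
[... 2271 characters left out ...]
237, 110, 0, 142], [355, 237, 107, 5, 138], [357, 237, 98, 13, 128], [342, 238, 80, -18, 114], [345, 238, 85, -12, 117], [349, 238, 109, -9, 139], [353, 238, 105, 1, 133], [355, 238, 102, 7, 129], [341, 239, 74, -19, 106], [343, 239, 82, -16, 112], [347, 239, 88, -8, 116], [350, 239, 109, -7, 135], [353, 239, 100, 3, 126], [355, 239, 96, 9, 121], [343, 240, 81, -16, 108], [345, 240, 84, -12, 110], [347, 240, 86, -7, 111], [349, 240, 106, -8, 130], [351, 240, 102, -2, 125], [353, 240, 98, 4, 120], [344, 241, 84, -14, 106], [348, 241, 89, -5, 110], [350, 241, 87, 0, 107], [352, 241, 86, 5, 105], [345, 242, 85, -12, 104], [347, 242, 86, -7, 104], [349, 242, 87, -2, 104], [351, 242, 89, 2, 105]]
```

```bash
cat >> h.py <<'E'
from scipy.spatial.transform import Rotation as Ro
np.set_printoptions(precision=1,suppress=True)
yaw=1.8184;ex=np.array([np.cos(yaw),np.sin(yaw),0]);ey=np.array([-ex[1],ex[0],0]);ez=np.array([0,0,1.])
O=np.array([511.8,4.6,0])+5*ex
def pw(x,y,z): return O+x*ex+y*ey+z*ez
def quat(zdir,flip=False):
    z=-zdir if flip else zdir; x=-ez
    return np.roll(Ro.from_matrix(np.c_[x,np.cross(z,x),z]).as_quat(),1)
def best(p,zdir):
    q0=np.array(current_qpos());c=[]
    for f in(0,1):
        q=quat(zdir,f);j=ik(p,q)
        if j is not None:c.append((abs(np.array(j)-q0).max(),f,q,j))
    c.sort(key=lambda a:a[0]);return c[0][2]
F=lambda:np.array(current_wrist_force())
psi=np.radians(20);er=np.cos(psi)*ex+np.sin(psi)*ey
et=np.cross(ez,er)
E
python3 - <<'E'
from h import *
grip(0,40)
B=pw(60.5,0,0)
p=B+80*er+200*ez;q=best(p,et);goto(p,q)
move_linear(B+80*er+145*ez)
print(current_t(),current_eef_pos(),current_finger_gap(),F())
for n in("side","top"):
    im,d=get_image(n); np.savez(f"pics/{n}1.npz",im=im,d=d)
a=np.load("pics/top1.npz")["im"][165:275,245:395];b=np.load("pics/side1.npz")["im"][145:285,295:395]
a=cv2.resize(a,(600,440),interpolation=cv2.INTER_CUBIC);b=cv2.resize(b,(314,440),interpolation=cv2.INTER_CUBIC)
cv2.imwrite("pics/1.png",np.hstack([a,b])[:,:,::-1][:, :800])
im,d=get_image("wrist");cv2.imwrite("pics/w1.png",im[:,:,::-1])
E
```

```text
3.2833 [450.8 134.6 145.1] -0.24854287125788532 [ 0.3 -0.4  0.2]
```

View pics/1.png

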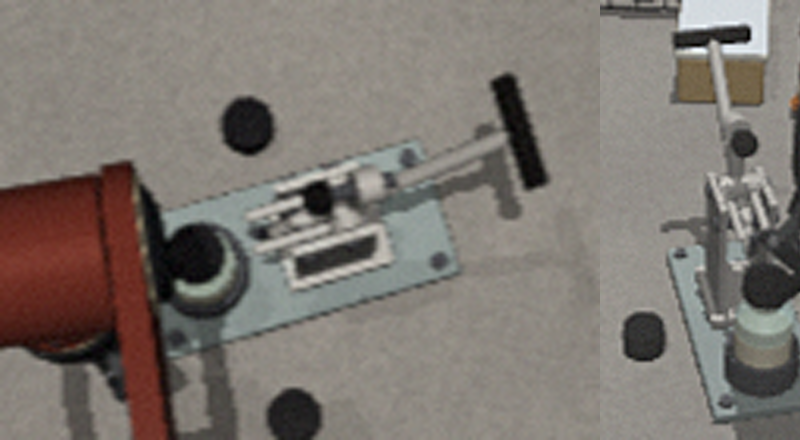

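View pics/w1.png

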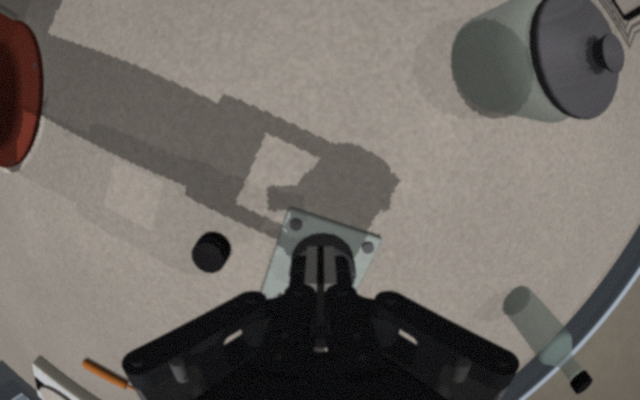

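The fingertip stands in front of the bottle on the hinge side and nothing is disturbed. Now I push the cap over, watching the force.

```bash
python3 - <<'E'
from h import *
B=pw(60.5,0,0);H=119
for th in [2.2,1.9,1.6,1.4,1.2,1.0,.8,.6,.45,.3,.2,.1]:
    s=28;r=19-s*np.cos(th)+9*np.sin(th)+11;z=H+s*np.sin(th)+9*np.cos(th)
    if th==2.2: move_linear(B+(r+8)*er+z*ez,max_speed=60)
    move_linear(B+r*er+z*ez,max_speed=40);f=F()
    print(th,round(r),round(z),"F r,t,z",f@er,f@et,f[2])
    if np.linalg.norm(f)>12: print("STOP");break
else:
    p=np.array(current_eef_pos())
    for k in range(8):
        if F()[2]>4: break
        p[2]-=1;move_linear(p,max_speed=20)
    print("z",p[2],F());pause(.2)
    move_linear(p+60*ez)
    im,d=get_image("side");np.savez("pics/side2.npz",im=im,d=d)
print(current_t())
E
```

```text
2.2 54 136 F r,t,z 0.615199057582915 0.6309731654006314 -0.4829987897953161
1.9 48 143 F r,t,z -0.28789858749127545 -0.6492775148001277 0.12950729697704952
1.6 40 147 F r,t,z 0.9810770570361319 -0.14281530258827338 0.5416161233138674
1.4 34 148 F r,t,z 0.9178726375296906 -0.2151722327320593 -0.21293737836142973
1.2 28 148 F r,t,z 0.5433317199916725 0.30268744429429884 -0.24134432373443657
1.0 22 147 F r,t,z 0.0321981615516448 -0.13569617983818674 0.09144498714152073
0.8 17 145 F r,t,z -0.9217072047879622 0.2875895880571492 -0.08066259248401916
0.6 12 142 F r,t,z 0.5691479125968322 0.8703036709603571 0.28231546459389395
0.45 9 139 F r,t,z -0.13874955465475214 1.2594821138989551 0.897095502380404
0.3 6 136 F r,t,z -0.1545734926228354 0.7080692597565886 -0.022601257652173017
0.2 4 133 F r,t,z 0.46456352736111867 -0.5914398448991182 -0.4340093048206502
0.1 3 131 F r,t,z -0.09818605105075519 -0.04082426742412077 0.10455907577727214
z 126.49789135015692 [-1.2  1.   4.1]
9.3167
```

```bash
python3 - <<'E'
from h import *
p=pw(-185,0,300);a=np.array(current_eef_pos());
move_linear(a+30*er+40*ez)
m=pw(0,-0,330)
q=best(p,ey);print(q,ik(p,q),current_qpos())
im,d=get_image("side");np.savez("pics/side2.npz",im=im,d=d)
im2,d2=get_image("top");np.savez("pics/top2.npz",im=im2,d=d2)
b=cv2.resize(im[195:285,305:395],(400,400),interpolation=cv2.INTER_CUBIC);a=cv2.resize(im2[190:260,260:330],(400,400),interpolation=cv2.INTER_CUBIC)
cv2.imwrite("pics/2.png",np.hstack([b,a])[:,:,::-1])
E
```

```text
[ 0.7 -0.1  0.7  0.1] [-0.4 -0.1  1.6 -0.   1.6 -0.7] [ 0.  -0.3  1.9 -0.   1.5 -0.6]
```

View pics/2.png

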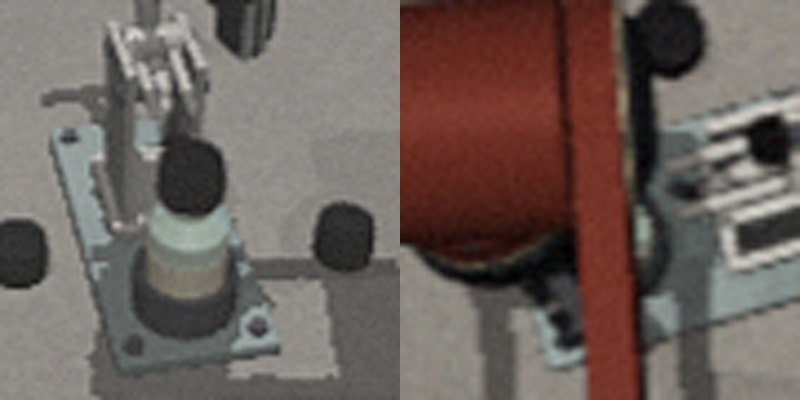

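The cap is shut and lies flat, the bottle is upright, and the press is still open. Next, the handle.

```bash
python3 - <<'E'
from h import *
a=np.array(current_eef_pos());a[2]=330;move_linear(a,max_speed=200)
p=pw(-190,0,320);q=best(p,ey);goto(p,q)
def bar(d): return -39+140*np.sin(np.radians(d)),134+140*np.cos(np.radians(d))
x,z=bar(-52);move_linear(pw(x-34,0,z-12),max_speed=120);print(current_t(),F())
for d in list(range(-52,24,4))+list(range(24,36)):
    x,z=bar(d);move_linear(pw(x-19,0,z-12),max_speed=70 if d<4 else 40);f=F();n=np.linalg.norm(f)
    print(d,"F x,y,z",f@ex,f@ey,f[2])
    if n>(30 if d>25 else 42): print("STOP");break
print(current_t())
im,d=get_image("side");np.savez("pics/side3.npz",im=im,d=d)
b=cv2.resize(im[125:285,275:435],(560,560),interpolation=cv2.INTER_CUBIC);cv2.imwrite("pics/3.png",b[:,:,::-1])
E
```

```text
12.7417 [-1.1  0.  -0.5]
-52 F x,y,z -0.5277449356661271 -0.1977409057379558 -0.9025818561073131
-48 F x,y,z -0.27947812847861614 0.021726154653405754 -0.44401256662673083
-44 F x,y,z -1.6164884835398143 -0.24913845959339237 1.5902703025507017
-40 F x,y,z -2.7302141218368643 -0.11951506732827351 1.5526928767663764
-36 F x,y,z -3.729665772066301 -0.7331828225107608 2.374962063380386
-32 F x,y,z -4.15860556463889 -0.6702280543761789 2.7907972137858374
-28 F x,y,z -3.2127795763879896 -0.7955187197930185 1.5314868858367157
-24 F x,y,z -1.3807470399736026 -0.6887762763567313 0.7645492385531573
-20 F x,y,z -0.12278809889527059 0.4747857108462958 -1.2260040892025237
-16 F x,y,z 1.522593453331996 0.5073731117899498 0.1517188588734549
-12 F x,y,z 0.7254080111539968 -0.35771584441830906 -0.050591081313538726
-8 F x,y,z 0.27714186732692425 0.5679665537560517 -0.12710829563214027
-4 F x,y,z -0.1039812444604887 0.47642674269047436 0.15282389626740656
0 F x,y,z -0.8967224021547068 -0.13864996766468 0.6697956152263927
4 F x,y,z -7.831600390893212 0.47830636392633297 1.5605132278813083
8 F x,y,z -8.
[... 390 characters left out ...]
6 F x,y,z 0.5426998680799305 -0.4542369330022872 -0.820865575743922
27 F x,y,z 0.7665810824640293 -0.27080521739988994 0.3442074131376942
28 F x,y,z 0.35514571427761976 0.1937756461505672 0.5495646741642277
29 F x,y,z -0.5400439848404388 0.015200907378925033 0.4041387474437713
30 F x,y,z -0.6903326770126885 -0.589782235319623 0.09511225567981005
31 F x,y,z -0.2158049596377036 0.23875563374953024 0.30734983155203893
32 F x,y,z 0.10393724401630222 -0.5922613154161541 -0.022184427433811438
33 F x,y,z -2.232736050243438 0.10912700899167138 1.0988042520879415
34 F x,y,z -7.505977744397576 1.6763608953137268 4.3449931024772415
35 F x,y,z -12.279465236870793 3.372429697799249 7.369099024037174
22.0
```

View pics/3.png

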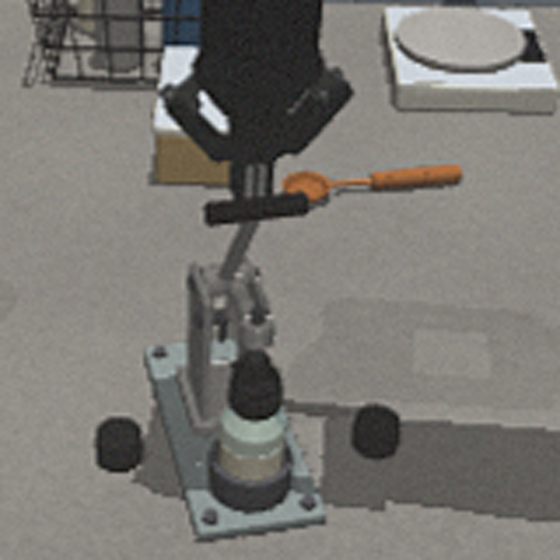

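```bash
python3 - <<'E'
from h import *
def bar(d): return -39+140*np.sin(np.radians(d)),134+140*np.cos(np.radians(d))
c=camera_info("side")
for d in(25,33):
    x,z=bar(d);P=np.array(c["R"])@pw(x,0,z)+c["t"];print(d,"proj",c["fx"]*P[0]/P[2]+c["cx"],c["fy"]*P[1]/P[2]+c["cy"],"seen 348.4 184.4")
x,z=bar(33)
move_linear(pw(x-32,0,z-12));move_linear(pw(x-32,0,310),max_speed=200);print("free",F())
im,dd=get_image("side");cv2.imwrite("pics/4.png",cv2.resize(im[125:285,275:435],(560,560),interpolation=cv2.INTER_CUBIC)[:,:,::-1])
move_linear(pw(x+36,0,310),max_speed=200);move_linear(pw(x+36,0,z-4),max_speed=120);print(current_t(),F())
ok=True
for d in list(range(37,20,-2))+list(range(20,-33,-4)):
    x,z=bar(d);move_linear(pw(x+19,0,z-4 if d>0 else z),max_speed=60);f=F();print(d,"F x,y,z",f@ex,f@ey,f[2])
    if np.linalg.norm(f)>35: print("STOP");ok=False;break
if ok:
    x,z=bar(-32);move_linear(pw(x+30,0,z+30));move_linear(pw(x,0,z+30));
    for d in range(-32,-56,-2):
        x,z=bar(d);move_linear(pw(x,0,z+8),max_speed=50);f=F();print(d,"F x,y,z",f@ex,f@ey,f[2])
        if np.linalg.norm(f)>22: print("STOP");break
    p=np.array(current_eef_pos());pause(.2);move_linear(p+60*ez);move_linear(p+110*ez+60*ex);pause(.2)
    print(current_t(),F())
    im,dd=get_image("side");b=cv2.resize(im[125:285,275:435],(450,450),interpolation=cv2.INTER_CUBIC);np.savez("pics/side5.npz",im=im,d=dd)
    im,dd=get_image("top");a=im[175:265,265:355];np.savez("pics/top5.npz",im=im,d=dd)
    cv2.imwrite("pics/5.png",b[:,:,::-1])
E
```

```text
25 proj 346.48469283933355 176.07697387820357 seen 348.4 184.4
33 proj 348.1162052554656 183.37281729886925 seen 348.4 184.4
free [ 0.  -1.1  0. ]
24.0333 [-0.7 -0.1  0.5]
37 F x,y,z 1.087139471373917 0.2658521200791986 0.25425247278810265
35 F x,y,z 1.0509726837908233 -1.0011908460487242 0.29424914503910193
33 F x,y,z 7.628916550068826 -1.8743556312172827 -3.446936812835285
31 F x,y,z 7.625732702095087 -1.7419334502139012 -2.885722627789803
29 F x,y,z 7.252261582161803 -0.5987427930021971 -1.3607373400723437
27 F x,y,z 4.786860767340386 -0.07357013591888795 -0.5539477873510541
25 F x,y,z 3.422555343620764 0.7957596549185428 1.7252795472709859
23 F x,y,z -0.11570962444321395 0.36668941061373883 0.053953893343133524
21 F x,y,z -0.01326088688881645 -0.07742328944626366 -0.4074809496279262
20 F x,y,z -0.5904482559115934 -0.9502372905525039 0.0811679348794044
16 F x,y,z -0.556941522394555 0.023245986629960216 -0.10493849293612677
12 F x,y,z 0.8477398505946001 0.33520274895019714 0.0891360374631659
8 F x,y,z 0.10658116627101896 0.38264625052974843 0.3132719768037721
4 F x,y,z -0.487339405
[... 856 characters left out ...]
1 -0.22591410281153865 1.5907736022109051
-38 F x,y,z -1.7314981420817512 0.24363659021461886 2.4933808645724715
-40 F x,y,z -2.250050468363232 -0.4319149594998361 2.24525846404173
-42 F x,y,z -1.693398276860782 0.34753380896406827 2.2187405643852633
-44 F x,y,z -0.9340611131365995 -0.5740075536897625 0.6781190534849068
-46 F x,y,z 0.1711569742244228 0.5071567250753836 -0.06618826554234257
-48 F x,y,z 0.46511563306162346 -0.011574553220387283 0.19032609645044876
-50 F x,y,z 0.16468518115220268 0.40016286551970703 0.17045898892004624
-52 F x,y,z 0.3416531994706037 -0.300934571949641 0.22998570473599497
-54 F x,y,z 7.798894116680921 4.640603700192679 13.197265499318178
36.4333 [ 1.2  0.2 -0.4]
```

View pics/5.png

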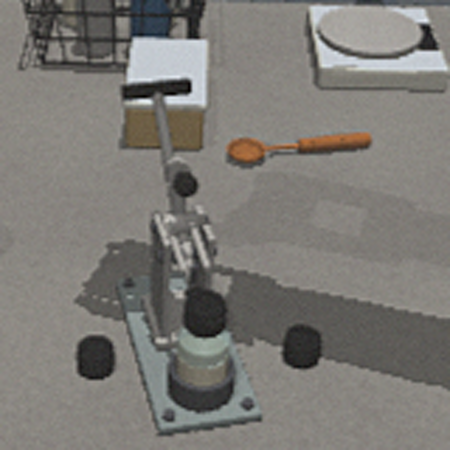

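The handle is back at rest and the bottle stands capped. A numeric check of bar position and cap height before handing in.

```bash
python3 - <<'E'
from h import *
def blob(n,k,box):
    z=np.load(f"pics/{n}{k}.npz");y0,y1,x0,x1=box;m=(z["im"].max(2)<50);m2=np.zeros_like(m);m2[y0:y1,x0:x1]=m[y0:y1,x0:x1]
    v,u=np.nonzero(m2);P=cloud(n,z["d"])[m2]
    return u.mean(),v.mean(),v.min(),v.max(),P.mean(0)
for k in(0,5): print("bar",k,blob("side",k,(148,164,315,346)))
for k in(2,5): print("cap",k,blob("side",k,(224,250,335,362)))
print(current_eef_pos(),F())
E
```

```text
bar 0 (np.float64(330.4), np.float64(156.47368421052633), np.int64(154), np.int64(159), array([ 547.7, -124.2,  223.6]))
bar 5 (np.float64(330.4848484848485), np.float64(156.44444444444446), np.int64(154), np.int64(159), array([ 547.1, -115.4,  228.9]))
cap 2 (np.float64(347.39195979899495), np.float64(234.03517587939697), np.int64(225), np.int64(242), array([497.5,  84.3, 126. ]))
cap 5 (np.float64(347.13440860215053), np.float64(236.1451612903226), np.int64(224), np.int64(244), array([497.8,  84.2, 118.9]))
[533.3 -78.9 336.8] [-0.2 -0.1 -0.2]
```

```bash
python3 -c "
from workcell import *
pause(.3);job_done();print(current_t())"
```

```text
the job is handed in; nothing more can be done
the job is handed in; nothing more can be done
```

The bottle is capped and standing in the nest, the T-handle is back at its rest, and I handed the job in after about 37 s. No verdict was reported, so these are my own checks.

- **Flip cap:** I tipped it shut with the closed fingertips. The final touch on top was 4 N, and a picture showed the cap lying flat with the press still open.
- **Pressing:** I pushed the bar from behind with about 10–15 N. It snapped over centre and came up against its stop. The bar's image position matched the 33° locked position to about 1 pixel. I could not measure the pad's force on the cap directly.
- **Opening:** I pushed the bar back from the front at about 8 N, then down from above until it met its rest stop at 16 N.
- **Final state:**
  - The bar is at the same pixel position as at the start, to 0.1 pixel.
  - The cap surface sits about 7 mm lower by depth than before pressing. The depth readings scatter by a few mm, but 7 mm fits the closure being home.
  - The bottle looks upright, and no bystander looks moved in the parts of the scene I viewed. That view leaves out the jar, the two tall bottles and the tin.
  - The arm is clear, with wrist force near 0.

One disagreement: the top and side cameras put the press about 10 mm apart along its length. I took the middle, and the contacts came where expected.

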